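Index the gauge turret and try a bushing on its pin

ROBOT

A 6-joint arm with a two-finger parallel gripper is mounted at the origin on a cart in front of the work surface, level with it; the furniture and walls round the work are solid. World frame = base frame: x ahead of the robot, y to its left, z up, the work surface at z = 0. Lengths are in m, angles in rad, forces in N, time in s.
With the tool pointing down it reaches from about 0.25 to 0.775 m from the base axis. Payload 4 kg.
Tool frame: the origin (TCP) lies midway between the tips of the shut fingers; the grasp point (between the pads) lies 19 mm behind it; z points along the fingers, y is the line along which they close (so a half turn about z gives the same grasp; the last joint's range is limited). The gripper opens to 94 mm and grips with 3 to 60 N. Pads are 16 mm wide; open, the fingers measure 119 mm over their backs; the gripper's body (75 mm by 177 mm) begins 78 mm behind the grasp point.
Start: joints at [1.002, 0.087, 1.371, -0, 1.684, -0.103], TCP at [0.247, 0.491, 0.206] pointing down, gripper open.
Joint ranges: [-3.1, 3.1], [-0.76, 2.03], [0.27, 2.55], [-1.08, 4.22], [0.17, 2.65], [-2.57, 2.57]. Speed limits (rad/s): [2.79, 2.79, 3.14, 3.14, 3.14, 3.14].

INTERFACE

Orientations are given as [roll, pitch, yaw] about the fixed x, y, z axes, in that order (R = Rz(yaw) Ry(pitch) Rx(roll)).
In Python, from bench import robot gives the robot as it stands. The module is installed in compiled form; this text tells all that it offers.
- The arm moves only by the tool arm_command, never from a script. Its argument "targets" is a list of rows, each a list of 4 numbers: the shift along the world's x, y, z as a fraction of full scale, then the turn about the world's z as a fraction of full scale. A call has 1 to 8 rows; each row is the pose to reach, as a shift and turn from the pose commanded when the call began; what a row does not reach only later rows make up. Full scale, the value 1, is 0.5 m for a shift and 120 degrees for a turn. A row lasts 1/12 s, in which the tool goes at most 41.7 mm and 7.16 degrees, less where a joint would pass 70% of its speed; a pose out of reach is approached as far as the arm can. A call with a number of a shift or a turn outside -1 to 1 is refused whole. A call with a gripper value outside its range is refused whole. "claw" is the closure, from 0 (fully open) to 1 (shut), set as the call begins (left out, the last holds). The fingers move at their own pace and stop on an object; the grip force is fixed at half the most. Time passes only in rows, so rows that repeat a pose let the fingers close. It gives the time, the measured TCP pose, the force, the opening and the grip force at its end, in the units of the state.
- robot.get_obs(): the state, without advancing time (a new reading comes with each control period).
- robot.snapshot(name): name is "scene" or "top" or "wrist"; returns the picture (420x560x3 uint8, red, green, blue); there is no depth.
- robot.camera_info(name): a dict with "vfov" (degrees; the focal length in pixels is half the picture's height over the tangent of half this angle, whatever the lens; pixels are square), "cx", "cy" (the principal point, pixels), "k1" (the pictures are not rectified: a ray, as slopes to the right and down, at radius r is drawn at 1 + k1 r^2 times it, then the intrinsics apply), "extrinsics" (4x4, takes a point from camera to world coordinates); the wrist camera has in their place "T_tool_cam" (4x4, takes a point from camera to tool coordinates, whose origin is the TCP and whose axes are the flange's). Camera axes: x right, y up, looking along -z (the intrinsics and any distortion apply to the point x, -y, -z); pixel columns grow to the right and rows downward; lengths in m; the calibration is good to about 2 mm. A picture is of the moment at which its call begins: read the wrist's pose just before it. camera_info takes no time and is no camera call.
- robot.close_job(): hands the job in; it is judged then, once.
The state is a dict: "time": time; "joint_positions": joint angles; "qvel": joint speeds; "joint_torque": joint torques, N m; "tool_pos": TCP position; "ee_rot": TCP orientation; "wrist_force": force on the tool from outside, world axes, zero at the start; "wrist_torque": the same for the moment, N m; "width": finger opening in m; "finger_force": force on a finger pad.
Only numpy, scipy, OpenCV 4.12 (cv2) and the standard library are available. Lean on these libraries where they do the work, as an engineer would, in place of code of your own. Each camera call takes 0.05 s, during which the arm holds its last target. There are 200 camera calls.

TASK

Take the sloping gauge turret by its yellow bar and turn it until the slim brass gauge pin stands upright at the red pointer, with the turret resting in its stop. Then slide the copper-coloured bushing over that brass pin, right down to the shoulder, and let go. Leave the turret in that stop and the other things on the bench where they are.

Things in the scene. Friction and masses are not known exactly. Their poses are not given: they have to be found in the camera images.
- turret_base: Fixed grey pedestal of the gauge turret on a dark steel foot (220 x 150 mm). Origin: under the foot, on the bench; z up; x points from the sloping front to the upright with the red pointer, which stands 124 mm along x, its red tip 160 mm high. The turret's axis lies in the x-z plane and leans 28 degrees from vertical towards -x.
- turret (a joint): Angle of the turret about its sloping axis (rad), positive anticlockwise seen from above. 0: the brass pin is at the red pointer and upright. Spring stops (detents) at -0.698, 0, 0.698 and 1.396 pull the turret in; limits -0.85 and 1.55; up to about 0.3 N m to pass from one to the next. Starts between 0.45 and 1.45.
- turret_grip (a point): Centre of the yellow bar on the turret, on its axis, 57 mm above the underside of the aluminium disc (208 mm across, 12 thick). Turns with the turret: z along the axis away from the disc, x to the brass pin's side. Bar 64 mm long, 14 thick, 34 high (19 below to 15 above this point), lying at -40 degrees about z from x. The hub below, 36 mm across, ends 23 mm below this point.
- pin_seat (a point): Centre of the shoulder (34 mm across) at the brass pin's foot. The pin, 15 mm thick, rises 42 mm from here, the last 10 mm tapered to 7 mm. It is splayed 28 degrees from the turret's axis, 85 mm out: vertical only when the turret is at 0. The steel pins 40 degrees to either side (24, 28 mm) are too thick for the bushing. Axes as turret_grip.
- pin_tip (a point): Tip of the brass pin, 42 mm from pin_seat along the pin.
- bushing: Loose copper-coloured plain bushing (tube), 32 mm outside, 19 mm bore, 34 mm long, standing on end on the bench to the right of the turret. Origin: centre of its lower end; z along its axis.
- oring_tin: Loose round grey metal tin with O-rings in it, 70 mm across, 20 mm high; a bystander. Origin: centre of its underside.
- brass_adapter: Brass threaded adapter standing on the bench, 22 x 25 mm, 34 mm high; a bystander. Origin: centre of its underside.
- multimeter: Yellow multimeter lying on the bench, 150 x 74 mm, 46 mm high; a bystander. Origin: centre of its underside.
Things that resemble listed ones, but are neither listed nor needed, are in the scene too. Leave any green or purple look-alike of the bushing alone.

How it is judged:
On the way:
1. the turret rests in the stop that puts the brass pin at the pointer, the bushing not yet on the pin (value of joint turret between -0.06 and 0.06 rad and distance between bushing and pin_seat above 0.06 m), for 0.2 s.
At the end, for the whole second after the job is handed in: The turret is within 0.06 rad of the stop at 0, the bushing is on the brass pin with the centre of its lower end within 6 mm of the shoulder's centre, upright within 0.12 rad, at rest and released (value of joint turret between -0.06 and 0.06 rad and distance between bushing and pin_seat below 0.006 m and angle between bushing's own z axis and vertical below 0.12 rad and linear speed of bushing below 0.02 m/s); the robot touches nothing.
It fails at once if a bystander (tin, brass adapter or multimeter) is shifted by more than 40 mm (distance of any of oring_tin, brass_adapter, multimeter from where it was at the start of the episode above 0.04 m).
It also fails if it takes over 54 s, if anything falls off the work surface, if the arm or the gripper's body presses on something with over 40 N, if the wrist force passes 120 N, or if a joint passes its speed limit or range.

## Working session

There is one attempt and no reset: what is moved stays moved. The work goes in short steps, Python scripts to look and compute and a tool call to move; the robot and the scene stay as the last step left them, time stands still between calls to the robot, and variables do not carry over. Pictures are saved under pics/ and viewed, at most 14 in all, crops included, and the job is handed in when it is done.

Besides the shell and the picture viewer there is one more tool, called after ">>>" as name([rows], argument=value, ...), one row to a line, values as JSON. arm_command: Moves the arm, as the interface text tells. Shift numbers are shares of 0.5 m and turn numbers shares of 120 degrees, none past 1 either way. Its arguments: {"type":"object","properties":{"targets":{"type":"array"},"claw":{"type":"number"}},"required":["targets"]}

```bash
mkdir -p pics; cat > h.py <<'E'
import numpy as np, cv2
from bench import robot
from scipy.spatial.transform import Rotation as R
def T(name):
    c=robot.camera_info(name)
    if 'extrinsics' in c: return c,np.array(c['extrinsics'])
    o=robot.get_obs(); M=np.eye(4); M[:3,:3]=R.from_euler('xyz',o['ee_rot']).as_matrix() if len(o['ee_rot'])==3 else np.array(o['ee_rot']); M[:3,3]=o['tool_pos']
    return c,M@np.array(c['T_tool_cam'])
def proj(P,c,E):
    f=210/np.tan(np.radians(c['vfov'])/2)
    q=(np.atleast_2d(P)-E[:3,3])@E[:3,:3]
    s=np.c_[q[:,0],-q[:,1]]/-q[:,2:]
    s=s*(1+c['k1']*(s**2).sum(1,keepdims=True))
    return s*f+[c['cx'],c['cy']]
def ray(uv,c,E):
    f=210/np.tan(np.radians(c['vfov'])/2)
    d=(np.array(uv,float)-[c['cx'],c['cy']])/f; s=d.copy()
    for _ in range(30): s=d/(1+c['k1']*(s@s))
    v=E[:3,:3]@np.array([s[0],-s[1],-1]); return E[:3,3],v
def atz(uv,z,c,E):
    o,v=ray(uv,c,E); return o+v*(z-o[2])/v[2]
E
python3 - <<'E'
from h import *
for n in ['scene','top']:
    cv2.imwrite(f'pics/{n}0.png',robot.snapshot(n)[:,:,::-1])
    c,E=T(n); print(n,c)
print(robot.get_obs()); print(robot.camera_info('wrist'))
E
```

```text
scene {'vfov': 57.46901536502684, 'cx': 282.92832834882563, 'cy': 207.18095509039415, 'k1': -0.051522188818803986, 'extrinsics': array([[ 0.69141457,  0.39367962, -0.60577409, -0.09367019],
       [-0.72232329,  0.36048804, -0.59016729, -0.68319909],
       [-0.01396252,  0.845615  ,  0.53361065,  0.72229992],
       [ 0.        ,  0.        ,  0.        ,  1.        ]])}
top {'vfov': 55.07873891645548, 'cx': 281.37532667474045, 'cy': 214.17010384718824, 'k1': -0.10884241651652567, 'extrinsics': array([[-0.01697548,  0.98238281, -0.18610709,  0.33034179],
       [-0.99978373, -0.01891414, -0.00864621, -0.06987777],
       [-0.01201394,  0.18592007,  0.98249142,  1.27283996],
       [ 0.        ,  0.        ,  0.        ,  1.        ]])}
{'time': 0.1, 'joint_positions': array([ 1.00192834e+00,  8.79176262e-02,  1.37207134e+00, -1.64910821e-05,
        1.68360735e+00, -1.03098885e-01]), 'qvel': array([ 0.00113264,  0.0001755 , -0.00473992, -0.00054392, -0.00047532,
        0.00235585]), 'joint_torque': array([ 2.41181668e-03, -3.41248119e+01, -3.03304446e+01,  7.19128805e-02,
        3.04341910e-02, -9.52721575e-05]), 'tool_pos': array([0.2467561 , 0.49099598, 0.20441738]), 'ee_rot': array([-3.13959794e+00, -1.89906782e-04,  2.67582152e+00]), 'wrist_force': array([-0.70418824,  0.92778967,  0.11236404]), 'wrist_torque': array([-0.01585857, -0.03319559,  0.01838643]), 'finger_force': 0.0, 'width': 0.0939639764699961}
{'vfov': 71.85033303256935, 'cx': 284.22459062435036, 'cy': 205.57943120746128, 'k1': 0.01757255311203656, 'T_tool_cam': array([[-1.62095176e-03,  9.66993882e-01,  2.54794438e-01,
         7.47131309e-02],
       [ 9.99998350e-01,  1.35839252e-03,  1.20643067e-03,
         3.78625849e-04],
       [ 8.20500221e-04,  2.54795973e-01, -9.66994488e-01,
        -1.78889598e-01],
       [ 0.00000000e+00,  0.00000000e+00,  0.00000000e+00,
         1.00000000e+00]])}
```

View pics/scene0.png

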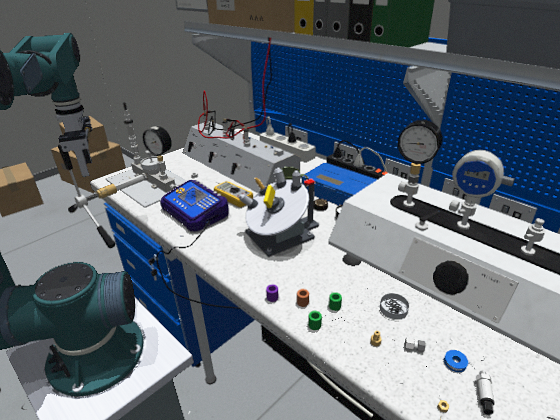

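View pics/top0.png

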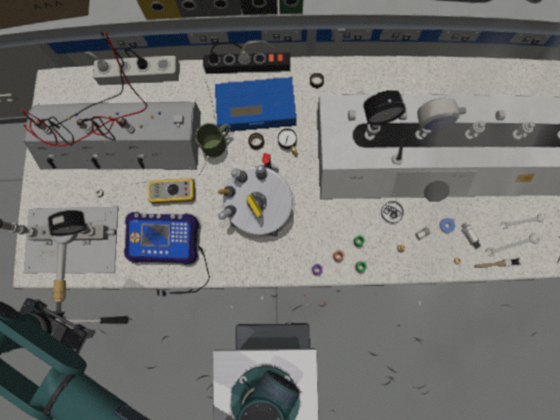

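The scene view shows the turret at about (278,215), the copper bushing at (303,297) and the red pointer at (309,183). In the top view the bar is at about (255,205), the pointer at (267,158) and the copper bushing at (338,256). Next I'll enlarge crops.

```bash
python3 - <<'E'
from h import *
a=cv2.imread('pics/scene0.png')[160:260,220:340]; b=cv2.imread('pics/top0.png')[140:250,205:305]
a=cv2.resize(a,None,fx=5,fy=5,interpolation=cv2.INTER_CUBIC)[:, :600]
b=cv2.resize(b,None,fx=5,fy=5,interpolation=cv2.INTER_CUBIC)
cv2.imwrite('pics/a.png',a); cv2.imwrite('pics/b.png',b)
for n in ['scene','top']:
    I=cv2.imread(f'pics/{n}0.png'); h=cv2.cvtColor(I,cv2.COLOR_BGR2HSV)
    m=cv2.inRange(h,(5,110,60),(16,255,255)); k,l,s,ce=cv2.connectedComponentsWithStats(m)
    c,E=T(n)
    for i in range(1,k):
        if s[i,4]>15: print(n,s[i],ce[i],atz(ce[i],.02,c,E).round(3))
E
```

```text
scene [375 169   6   4  18] [377.55555556 170.44444444] [1.163 0.004 0.02 ]
scene [297 289  12  18 173] [302.56647399 297.31213873] [ 0.431 -0.235  0.02 ]
top [268  53   7   9  50] [271.04  57.38] [ 1.124 -0.032  0.02 ]
top [277  53   6   9  41] [279.63414634  56.92682927] [ 1.125 -0.062  0.02 ]
top [334 251   9   9  43] [338.18604651 255.1627907 ] [ 0.434 -0.233  0.02 ]
```

View pics/a.png

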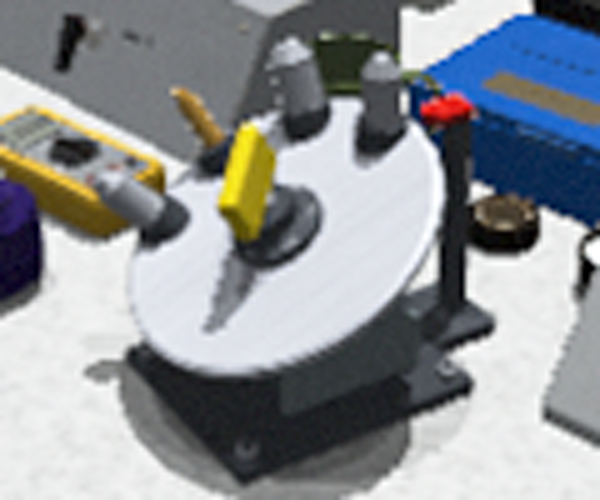

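View pics/b.png

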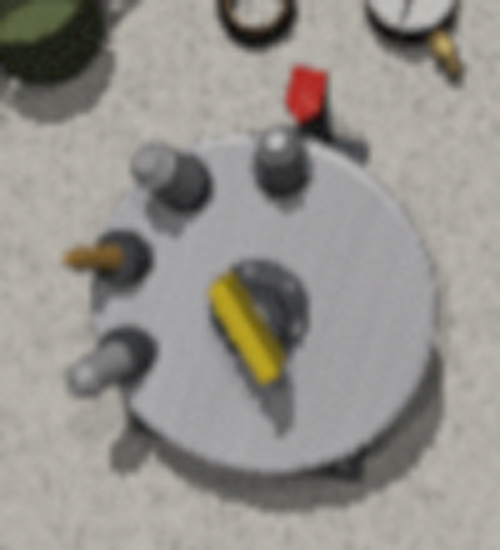

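```bash
cat > fit.py <<'E'
from h import *
from scipy.optimize import least_squares
t=np.radians(28); A=np.radians(-40)
cs={n:T(n) for n in ['scene','top']}
off={'scene':(220,160),'top':(205,140)}
bar=np.array([[x,y,z] for x in(-.032,.032) for y in(-.007,.007) for z in(-.019,.015)])@R.from_euler('z',A).as_matrix().T
th=np.linspace(0,2*np.pi,120); disc=np.concatenate([np.c_[.104*np.cos(th),.104*np.sin(th),0*th+z] for z in(-.057,-.045)])
obs={'scene':dict(bar=[219,122,276,243],disc=[128,97,445,378],tip=(177,92),seat=(215,160)),
     'top':dict(bar=[208,270,288,385],disc=[95,133,437,472],tip=(68,259),seat=(122,258))}
red={'scene':(447,100),'top':(306,92)}
def tri():
    M=[];b=[]
    for n in red:
        o,v=ray(np.array(red[n])/5+off[n],*cs[n]); v/=np.linalg.norm(v); P=np.eye(3)-np.outer(v,v); M.append(P);b.append(P@o)
    return np.linalg.lstsq(np.vstack(M),np.hstack(b),rcond=None)[0]
Rd=tri()
def frame(p):
    return R.from_euler('z',p[3])*R.from_euler('y',-t)*R.from_euler('z',p[4])
def res(p):
    F=frame(p).as_matrix(); r=[]
    seat=np.array([.085,0,p[5]]); tip=seat+.042*np.array([np.sin(t),0,np.cos(t)])
    for n in obs:
        pr=lambda L: (proj(np.array(L)@F.T+p[:3],*cs[n])-off[n])*5
        for k,L in(('bar',bar),('disc',disc)):
            u=pr(L); r+=list(np.r_[u.min(0),u.max(0)]-obs[n][k])
        r+=list(pr([tip])[0]-obs[n]['tip'])+list(.5*(pr([seat])[0]-obs[n]['seat']))
    d=Rd-p[:3]; r.append(2000*(-np.sin(p[3])*d[0]+np.cos(p[3])*d[1]))
    return np.array(r)
if __name__=='__main__':
    print('red',Rd.round(4))
    c=atz((257,203),.15,*cs['top'])
    for q0 in(.5,1.,1.4):
        s=least_squares(res,[c[0],c[1],.17,0,q0,-.04],loss='soft_l1',f_scale=5); p=s.x; print(p.round(4),s.cost)
    print(res(p).round(1)); F0=frame([*p[:4],0]).as_matrix()
    print('seat0',(F0@[.085,0,p[5]]+p[:3]).round(4)); np.save('p.npy',p)
    for q in(p[4],1.396,.698,0,-.1): 
        d=frame([*p[:4],q]).apply([np.cos(A),np.sin(A),0]); print(q,'bar dir yaw',np.degrees(np.arctan2(d[1],d[0])).round(1),d.round(3))
E
python3 fit.py
```

```text
red [ 0.7048 -0.0196  0.1659]
[ 0.5694  0.0175  0.1537 -0.2694  1.4547 -0.0346] 150.84637341854176
[ 0.5694  0.0175  0.1537 -0.2694  1.4547 -0.0346] 150.8463734164975
[ 0.5694  0.0175  0.1537 -0.2694  1.4547 -0.0346] 150.84637341665945
[-6.8 -1.6  6.2  0.8 -1.3 -0.3  3.4  4.3  1.4  0.8  1.1 -6.7 -8.6 -4.7
  1.8  2.3 -6.8 -4.3 -0.1  1.3  4.4  5.  -0.6  1.5  0.5]
seat0 [ 0.6574 -0.0068  0.1631]
1.454729358331433 bar dir yaw 31.5 [0.802 0.491 0.341]
1.396 bar dir yaw 28.1 [0.823 0.439 0.36 ]
0.698 bar dir yaw -15.4 [ 0.851 -0.235  0.469]
0 bar dir yaw -59.0 [ 0.481 -0.8    0.36 ]
-0.1 bar dir yaw -64.7 [ 0.403 -0.854  0.328]
```

The fit is consistent: residuals are about 1 px, the turret is at roughly q≈1.4, and the yellow bar is centred at (0.569, 0.018, 0.154) with yaw about 28°. I'll rise, then go over the turret.

>>> arm_command([
  [0,0,0.08,0],
  [0,0,0.16,0.05],
  [0.1,-0.15,0.24,0.1],
  [0.15,-0.22,0.24,0.15],
  [0.2,-0.3,0.24,0.2],
  [0.25,-0.37,0.24,0.25],
  [0.3,-0.44,0.24,0.3],
  [0.35,-0.51,0.24,0.35],
], claw=0.45)

```text
time: 0.77
tool_pos: [0.382, 0.2929, 0.3237]
ee_rot: [3.141, 0.0, -2.877]
wrist_force: [0.4, 0.4, -0.1]
width: 0.0519
finger_force: 0.0
```

>>> arm_command([
  [0.05,-0.07,0,0.03],
  [0.1,-0.14,0,0.06],
  [0.15,-0.21,0,0.1],
  [0.2,-0.28,0,0.106],
  [0.25,-0.35,0,0.106],
  [0.295,-0.437,0,0.106],
  [0.295,-0.437,0,0.106],
  [0.295,-0.437,0,0.106],
])

```text
time: 1.43
tool_pos: [0.53, 0.073, 0.3219]
ee_rot: [3.141, -0.003, -2.666]
wrist_force: [-0.4, -0.0, -0.7]
width: 0.0517
finger_force: 0.0
```

```bash
python3 - <<'E'
from h import *
for i in range(2):
    img=robot.snapshot('wrist'); 
o=robot.get_obs(); c,E=T('wrist'); cv2.imwrite('pics/w1.png',img[:,:,::-1])
print(o['tool_pos'],np.degrees(o['ee_rot']),o['joint_positions'].round(3),o['qvel'].round(3))
from fit import bar,frame
p=np.load('p.npy'); u=proj(frame(p).apply(bar)+p[:3],c,E); print(u.round(0).tolist())
print(proj([[.432,-.234,.034]],c,E))
E
```

```text
[0.52866942 0.07627878 0.32300392] [ 1.79910033e+02 -5.63878050e-02 -1.52452991e+02] [ 3.600e-02  6.000e-02  1.168e+00  1.000e-03  1.915e+00 -2.015e+00] [ 0.035 -0.022  0.001 -0.     0.002 -0.   ]
[[217.0, 177.0], [220.0, 171.0], [228.0, 177.0], [232.0, 171.0], [220.0, 226.0], [223.0, 225.0], [231.0, 225.0], [235.0, 224.0]]
[[119.60510977  14.9747656 ]]
```

View pics/w1.png

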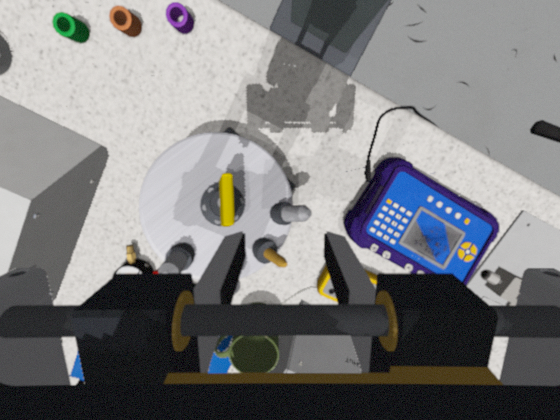

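The bar appears at (221–234, 173–227), upright in the wrist picture, so the yaw matches and it is where I predicted. The copper bushing rim is at (122,16), also as predicted.

>>> arm_command([
  [0.04,-0.06,0,0],
  [0.081,-0.118,0,0],
  [0.081,-0.118,-0.08,0],
  [0.081,-0.118,-0.16,0],
  [0.081,-0.118,-0.22,0],
  [0.081,-0.118,-0.28,0],
  [0.081,-0.118,-0.28,0],
  [0.081,-0.118,-0.28,0],
])

```text
time: 2.2
tool_pos: [0.5678, 0.019, 0.1823]
ee_rot: [3.139, -0.003, -2.658]
wrist_force: [0.0, -1.1, 0.6]
width: 0.0519
finger_force: 0.0
```

>>> arm_command([
  [0,0,0,0],
])

```text
time: 2.28
tool_pos: [0.5702, 0.0184, 0.1862]
ee_rot: [-3.14, 0.003, -2.658]
wrist_force: [-0.1, 0.3, 0.2]
width: 0.0518
finger_force: 0.0
```

>>> arm_command([
  [0,0,-0.05,0],
  [0,0,-0.092,0],
  [0,0,-0.092,0],
  [0,0,-0.092,0],
])

```text
time: 2.62
tool_pos: [0.5703, 0.0174, 0.1398]
ee_rot: [-3.14, 0.002, -2.66]
wrist_force: [0.4, 0.1, -0.1]
width: 0.0515
finger_force: 0.0
```

>>> arm_command([
  [0,0,0,0],
  [0,0,0,0],
  [0,0,0,0],
  [0,0,0,0],
  [0,0,0,0],
  [0,0,0,0],
], claw=1)

```text
time: 3.12
tool_pos: [0.5712, 0.0153, 0.1392]
ee_rot: [-3.136, 0.003, -2.662]
wrist_force: [2.9, -5.3, 2.7]
width: 0.024
finger_force: 28.6
```

>>> arm_command([
  [0,0,0,-0.02],
  [0,0,0,-0.05],
  [0,0,0,-0.08],
  [0,0,0,-0.11],
  [0,0,0,-0.14],
  [0,0,0,-0.17],
  [0,0,0,-0.2],
  [0,0,0,-0.23],
])

```text
time: 3.78
tool_pos: [0.568, 0.0167, 0.1393]
ee_rot: [-3.141, -0.002, 3.137]
wrist_force: [-2.3, -1.4, 8.6]
width: 0.0159
finger_force: 31.5
```

Width closes as the tilt falls, so the bar is following.

>>> arm_command([
  [0,0,0,-0.03],
  [0,0,0,-0.06],
  [0,0,0,-0.09],
  [0,0,0,-0.12],
  [0,0,0,-0.15],
  [0,0,0,-0.18],
  [0,0,0,-0.21],
  [0,0,0,-0.24],
])

```text
time: 4.45
tool_pos: [0.5689, 0.0173, 0.1389]
ee_rot: [3.141, -0.001, 2.638]
wrist_force: [-4.8, -2.8, 7.9]
width: 0.0166
finger_force: 35.8
```

>>> arm_command([
  [0,0,0,-0.03],
  [0,0,0,-0.06],
  [0,0,0,-0.09],
  [0,0,0,-0.12],
  [0,0,0,-0.15],
  [0,0,0,-0.18],
  [0,0,0,-0.21],
  [0,0,0,-0.24],
])

```text
time: 5.12
tool_pos: [0.5684, 0.0203, 0.1405]
ee_rot: [3.138, -0.006, 2.136]
wrist_force: [-7.5, 3.0, 11.2]
width: 0.0218
finger_force: 36.3
```

>>> arm_command([
  [0,0,0,-0.01],
  [0,0,0,-0.01],
  [0,0,0,-0.01],
  [0,0,0,-0.01],
])

```text
time: 5.45
tool_pos: [0.5684, 0.0205, 0.1406]
ee_rot: [3.138, -0.006, 2.118]
wrist_force: [-7.1, 3.6, 10.9]
width: 0.0217
finger_force: 35.3
```

>>> arm_command([
  [0,0,0,0],
  [0,0,0,0],
  [0,0,0,0],
  [0,0,0.06,0],
  [0,0,0.12,0],
  [0,0,0.2,0],
  [0,0,0.28,0],
  [-0.04,-0.07,0.3,0],
], claw=0.4)

```text
time: 6.12
tool_pos: [0.5529, -0.0137, 0.2935]
ee_rot: [3.131, 0.003, 2.123]
wrist_force: [0.5, -0.4, 1.4]
width: 0.0561
finger_force: 0.0
```

>>> arm_command([
  [-0.04,-0.07,0,0],
  [-0.08,-0.14,0,0],
  [-0.12,-0.21,0,0],
  [-0.16,-0.28,0,0],
  [-0.2,-0.35,0,0],
  [-0.23,-0.43,0,0],
  [-0.23,-0.43,0,0],
  [-0.23,-0.43,0,0],
])

```text
time: 6.78
tool_pos: [0.4334, -0.2343, 0.2865]
ee_rot: [3.141, -0.003, 2.111]
wrist_force: [0.8, 0.2, 0.3]
width: 0.0566
finger_force: 0.0
```

```bash
python3 - <<'E'
from h import *
for n in ['scene','top']: cv2.imwrite(f'pics/{n}2.png',robot.snapshot(n)[:,:,::-1])
a=cv2.resize(cv2.imread('pics/scene2.png')[160:260,225:325],(500,500),interpolation=cv2.INTER_CUBIC)
b=cv2.resize(cv2.imread('pics/top2.png')[140:240,205:265],(300,500),interpolation=cv2.INTER_CUBIC)
b=cv2.resize(cv2.imread('pics/top2.png')[140:240,215:275],(300,500),interpolation=cv2.INTER_CUBIC)
cv2.imwrite('pics/c.png',np.hstack([a,b]))
o=robot.get_obs(); print(o['tool_pos'],np.degrees(o['ee_rot']),o['joint_positions'].round(3),o['width'],o['time'])
E
```

```text
[ 0.43456822 -0.23221824  0.28691592] [ 1.79964912e+02 -1.11858646e-01  1.21196351e+02] [-6.070e-01 -4.100e-02  1.342e+00  1.000e-03  1.842e+00 -1.151e+00] 0.056189837433641934 6.8833
```

View pics/c.png

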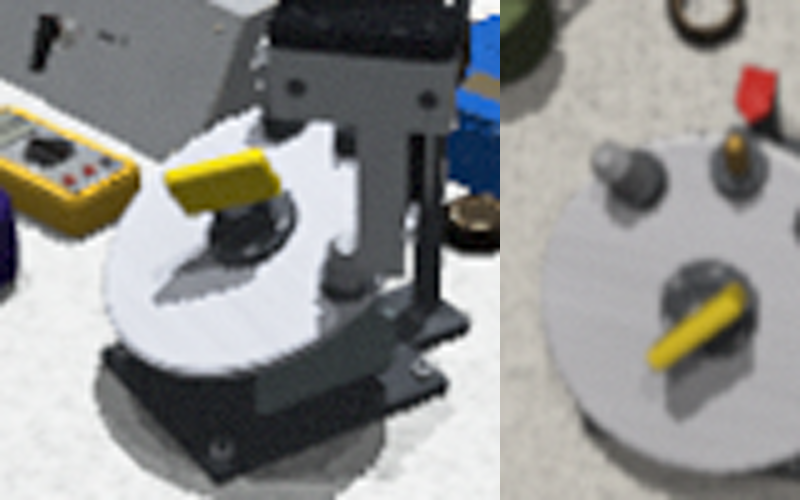

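The turret stands with the brass pin (crop 737,140–185) in line with the red pointer. I'll locate the copper bushing from the wrist camera now.

```bash
python3 - <<'E'
from h import *
c,E=T('wrist'); I=robot.snapshot('wrist')[:,:,::-1].copy(); cv2.imwrite('pics/w2.png',I)
u=proj([[.4325,-.234,.034],[.4325,-.234,0]],c,E); print(u)
m=cv2.inRange(cv2.cvtColor(I,cv2.COLOR_BGR2HSV),(5,90,40),(18,255,255)); k,l,s,ce=cv2.connectedComponentsWithStats(m)
for i in range(1,k):
    if s[i,4]>60: print(s[i],ce[i])
x,y=u.mean(0).astype(int); cv2.imwrite('pics/d.png',cv2.resize(I[max(0,y-60):y+60,max(0,x-60):x+60],None,fx=4,fy=4)); print(max(0,x-60),max(0,y-60))
E
```

```text
[[282.68405679 181.04634936]
 [282.79169205 177.44823519]]
[274 170  20  22 242] [283.7768595  180.88842975]
222 119
```

View pics/d.png

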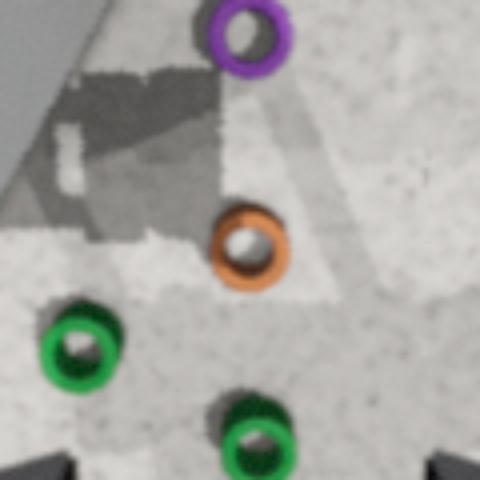

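The copper rim's centre is at crop (249,252), which is picture pixel (284.2,182), about 1.5 px from the prediction. The greens are at the lower left and bottom, and the purple is above.

```bash
python3 - <<'E'
from h import *
c,E=T('wrist'); print(atz((284.2,182),.034,c,E), robot.get_obs()['tool_pos'])
c,E=T('top'); print(atz((262.4,168),.205,c,E),atz((263,177),.163,c,E))
E
```

```text
[ 0.43560336 -0.23378231  0.034     ] [ 0.43487253 -0.23178309  0.28711396]
[ 0.66353167 -0.01022578  0.205     ] [ 0.64975134 -0.00940446  0.163     ]
```

>>> arm_command([
  [0,-0.004,-0.07,-0.05],
  [0,-0.004,-0.14,-0.1],
  [0,-0.004,-0.21,-0.15],
  [0,-0.004,-0.28,-0.2],
  [0,-0.004,-0.34,-0.217],
  [0,-0.004,-0.4,-0.217],
  [0,-0.004,-0.44,-0.217],
  [0,-0.004,-0.44,-0.217],
])

```text
time: 7.6
tool_pos: [0.4319, -0.2308, 0.0621]
ee_rot: [-3.134, -0.008, 1.664]
wrist_force: [-0.4, -0.0, -0.7]
width: 0.0564
finger_force: 0.0
```

>>> arm_command([
  [0,0,0,0],
  [0,0,0,0],
])

```text
time: 7.77
tool_pos: [0.4359, -0.2346, 0.0692]
ee_rot: [3.139, 0.001, 1.663]
wrist_force: [-0.3, 0.1, -0.1]
width: 0.0564
finger_force: 0.0
```

```bash
python3 - <<'E'
from h import *
c,E=T('wrist'); I=robot.snapshot('wrist')[:,:,::-1].copy(); cv2.imwrite('pics/w3.png',I)
u=proj([[.4345,-.2338,.034]],c,E)[0]; print(u,robot.get_obs()['tool_pos'],np.degrees(robot.get_obs()['ee_rot']))
m=cv2.inRange(cv2.cvtColor(I,cv2.COLOR_BGR2HSV),(5,90,40),(18,255,255)); k,l,s,ce=cv2.connectedComponentsWithStats(m)
for i in range(1,k):
    if s[i,4]>60: print(s[i],ce[i])
cv2.imwrite('pics/e.png',cv2.resize(I[100:300,180:390],None,fx=2.8,fy=2.8))
E
```

```text
[283.34739014 226.82422271] [ 0.43615571 -0.23508833  0.06982422] [1.79812772e+02 1.40406814e-01 9.52286995e+01]
[ 264  200   40   46 1263] [283.42834521 222.73079968]
```

View pics/e.png

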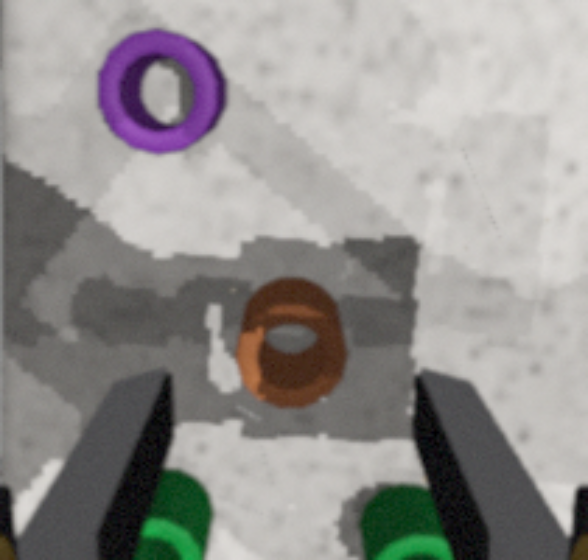

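The copper rim's centre is at crop (291,353), within 1 mm of the estimate, and the fingers straddle it with the greens clear of them. Going down.

>>> arm_command([
  [-0.0026,0.0036,-0.05,0],
  [-0.0026,0.0036,-0.09,0],
  [-0.0026,0.0036,-0.12,0],
  [-0.0026,0.0036,-0.12,0],
  [-0.0026,0.0036,-0.12,0],
])

```text
time: 8.23
tool_pos: [0.4338, -0.2333, 0.0087]
ee_rot: [3.14, 0.001, 1.661]
wrist_force: [0.5, -0.9, -0.0]
width: 0.0565
finger_force: 0.0
```

>>> arm_command([
  [0,0,0,0],
  [0,0,0,0],
  [0,0,0,0],
  [0,0,0,0],
  [0,0,0,0],
], claw=1)

```text
time: 8.65
tool_pos: [0.434, -0.2336, 0.0087]
ee_rot: [3.14, 0.001, 1.661]
wrist_force: [0.1, 0.1, 3.1]
width: 0.0311
finger_force: 30.0
```

>>> arm_command([
  [0,0,0.06,0],
  [0,0,0.14,0],
  [0,0,0.22,0],
  [0,0,0.3,0],
  [0,0,0.38,0],
  [0,0,0.46,0],
  [0,0,0.5,0],
  [0,0,0.5,0],
])

```text
time: 9.32
tool_pos: [0.435, -0.2344, 0.2643]
ee_rot: [3.132, 0.008, 1.661]
wrist_force: [0.5, -0.1, 0.4]
width: 0.0314
finger_force: 30.0
```

```bash
python3 - <<'E'
from h import *
o=robot.get_obs(); print(o['tool_pos'],np.degrees(o['ee_rot']),o['width'],o['finger_force'])
for n in ['scene','top','wrist']: cv2.imwrite(f'pics/{n}4.png',robot.snapshot(n)[:,:,::-1])
a=cv2.resize(cv2.imread('pics/scene4.png')[160:220,255:320],None,fx=6,fy=6,interpolation=cv2.INTER_CUBIC)
b=cv2.resize(cv2.imread('pics/top4.png')[145:205,235:285],None,fx=6,fy=6,interpolation=cv2.INTER_CUBIC)
cv2.imwrite('pics/f.png',np.hstack([a,b]))
E
```

```text
[ 0.43502862 -0.23442494  0.26427338] [179.47046396   0.44066612  95.14522012] 0.031431947686548944 29.99861028045416
```

View pics/f.png

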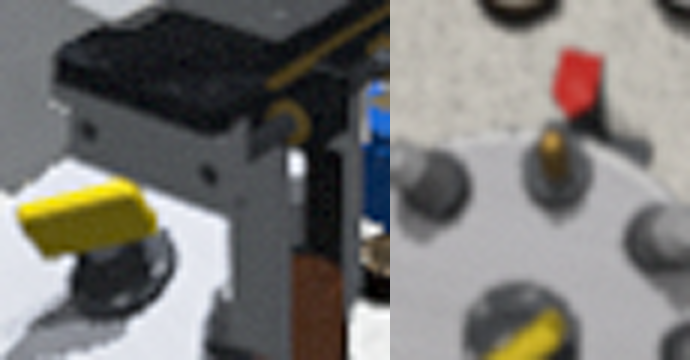

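>>> arm_command([
  [0.06,0.04,0.02,-0.02],
  [0.12,0.08,0.04,-0.05],
  [0.18,0.12,0.07,-0.08],
  [0.24,0.16,0.07,-0.11],
  [0.3,0.2,0.07,-0.14],
  [0.36,0.24,0.07,-0.167],
  [0.39,0.26,0.07,-0.167],
  [0.39,0.26,0.07,-0.167],
])

```text
time: 10.13
tool_pos: [0.6296, -0.1, 0.2866]
ee_rot: [-3.133, -0.001, 1.315]
wrist_force: [0.5, -0.4, -0.9]
width: 0.0311
finger_force: 30.0
```

>>> arm_command([
  [0,0,0,0],
  [0,0,0,0],
  [0,0,0,0],
  [0,0,0,0],
])

```text
time: 10.47
tool_pos: [0.6272, -0.104, 0.2927]
ee_rot: [-3.142, 0.0, 1.309]
wrist_force: [0.1, 0.6, -1.0]
width: 0.0313
finger_force: 30.0
```

```bash
python3 - <<'E'
from h import *
o=robot.get_obs(); print(o['tool_pos'],np.degrees(o['ee_rot']),o['width'],o['joint_positions'].round(3))
c,E=T('wrist')
for n in ['scene','top','wrist']: cv2.imwrite(f'pics/{n}5.png',robot.snapshot(n)[:,:,::-1])
u=proj([[.657,-.008,.205],[.657,-.008,.163]],c,E); print(u)
x,y=u[0].astype(int); x0,y0=max(x-50,0),max(0,y-50); print(x0,y0)
w=cv2.imread('pics/wrist5.png')[y0:y0+100,x0:x0+100]; w=cv2.resize(w,(400,400),interpolation=cv2.INTER_CUBIC)
a=cv2.resize(cv2.imread('pics/scene5.png')[160:240,255:335],(400,400),interpolation=cv2.INTER_CUBIC)
cv2.imwrite('pics/g.png',np.hstack([a,w]))
E
```

```text
[ 0.62718397 -0.10402677  0.29272494] [-1.79998749e+02  1.38364248e-02  7.50185097e+01] 0.03134744170341663 [-0.253  0.287  0.967 -0.     1.888  0.008]
[[289.68027743  97.56441962]
 [288.92073626 101.92433995]]
239 47
```

View pics/g.png

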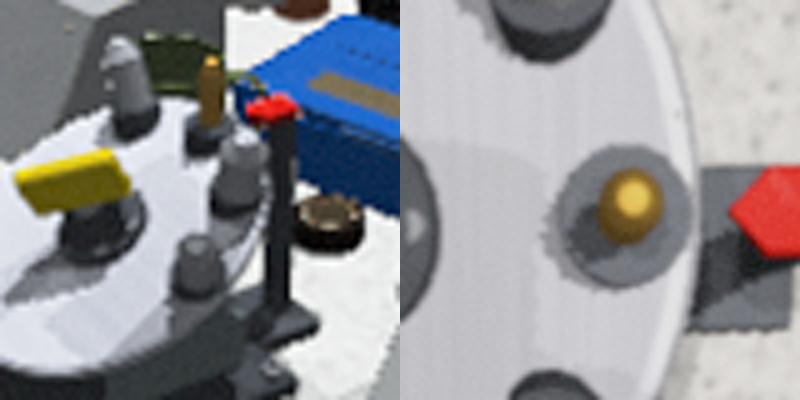

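The wrist view shows the pin tip at (297.3,96.5) with the shoulder circle centred at (295.5,101). The scene view shows the tip at (297.2,171.4), with the pin upright by the pointer.

```bash
cat > tri.py <<'E'
from h import *
def tri(d):
    M=[];b=[]
    for n,uv in d.items():
        o,v=ray(uv,*T(n)); v/=np.linalg.norm(v); P=np.eye(3)-np.outer(v,v); M.append(P);b.append(P@o)
    return np.linalg.lstsq(np.vstack(M),np.hstack(b),rcond=None)[0]
tip=dict(wrist=(297.25,96.5),scene=(297.2,171.4),top=(262,167.5)); seat=dict(wrist=(295.5,101),scene=(296.4,186.5),top=(262.8,175.5))
for s in(tip,seat):
    print(tri(s).round(4), tri({k:s[k] for k in('wrist','scene')}).round(4), tri({k:s[k] for k in('scene','top')}).round(4))
c,E=T('wrist')
for z in(.155,.16,.165): print(z,atz(seat['wrist'],z,c,E).round(4),atz(tip['wrist'],z+.042,c,E).round(4))
E
python3 tri.py
```

```text
[ 0.6636 -0.0086  0.2075] [ 0.6633 -0.0081  0.2072] [ 0.6633 -0.0086  0.2076]
[ 0.6605 -0.0078  0.1559] [ 0.6634 -0.0066  0.1555] [ 0.6561 -0.0093  0.1593]
0.155 [ 0.6646 -0.0079  0.155 ] [ 0.6645 -0.0078  0.197 ]
0.16 [ 0.6643 -0.0083  0.16  ] [ 0.6642 -0.0083  0.202 ]
0.165 [ 0.664  -0.0087  0.165 ] [ 0.6639 -0.0087  0.207 ]
```

```bash
python3 - <<'E'
from h import *
c=robot.camera_info('wrist'); E=np.array(c['T_tool_cam'])
I=cv2.imread('pics/wrist5.png'); m=cv2.inRange(cv2.cvtColor(I,cv2.COLOR_BGR2HSV),(4,90,30),(18,255,255)); k,l,s,ce=cv2.connectedComponentsWithStats(m)
print([ (s[i].tolist(),ce[i].round(1)) for i in range(1,k) if s[i,4]>100])
th=np.linspace(0,6.28,90)
for z in(-.0253,.0087):
    u=proj(np.c_[.016*np.cos(th),.016*np.sin(th),0*th+z],c,E); print(u.min(0),u.max(0))
    print(proj([[0,0,z],[.002,0,z]],c,E))
x,y=255,255
cv2.imwrite('pics/hand.png',cv2.resize(I[210:320,220:350],None,fx=5,fy=5,interpolation=cv2.INTER_CUBIC))
E
```

```text
[([257, 222, 55, 63, 2504], array([284.2, 254.2]))]
[258.06284535 236.12279636] [313.4959923 287.0226046]
[[285.77743195 262.17738451]
 [285.77644324 258.98817411]]
[262.36598272 218.17824963] [308.6803792  261.55818532]
[[285.52206655 240.30596736]
 [285.52063539 237.58862229]]
```

View pics/hand.png

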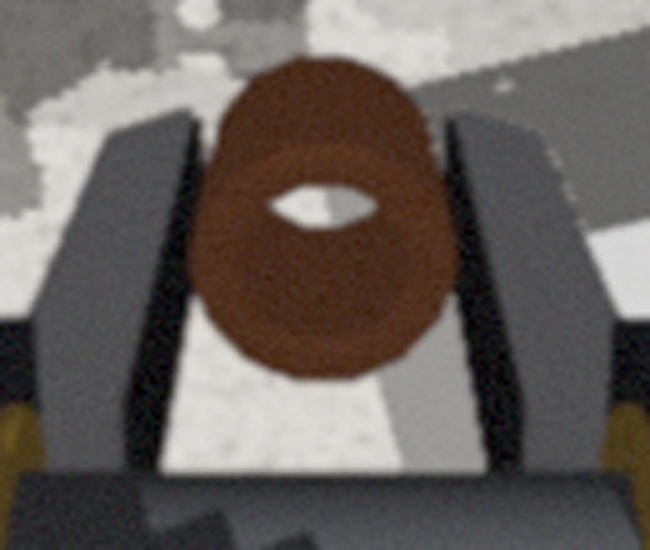

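The bushing in hand is within about 1 mm of centre at its top rim, with a slight tilt (lower end roughly 2 mm toward tool −x). I'll allow for that.

>>> arm_command([
  [0.02,0.06,0,0],
  [0.05,0.12,0,0],
  [0.074,0.194,0,0],
  [0.074,0.194,0,0],
  [0.074,0.194,-0.05,0],
  [0.074,0.194,-0.1,0],
  [0.074,0.194,-0.118,0],
  [0.074,0.194,-0.118,0],
])

```text
time: 11.28
tool_pos: [0.6634, -0.0064, 0.2298]
ee_rot: [-3.135, 0.001, 1.31]
wrist_force: [0.1, -0.9, -0.6]
width: 0.0312
finger_force: 30.0
```

>>> arm_command([
  [0,0,0,0],
  [0,0,0,0],
  [0,0,0,0],
])

```text
time: 11.53
tool_pos: [0.6659, -0.0065, 0.236]
ee_rot: [3.138, -0.001, 1.31]
wrist_force: [-0.3, -0.1, 0.4]
width: 0.0309
finger_force: 30.0
```

```bash
python3 - <<'E'
from h import *
o=robot.get_obs(); print(o['tool_pos'],np.degrees(o['ee_rot']),o['wrist_force'])
E
```

```text
[ 0.66586506 -0.00651633  0.23603654] [ 1.79772275e+02 -3.65206323e-02  7.50813178e+01] [-0.30366575 -0.14722576  0.38972937]
```

>>> arm_command([
  [-0.003,-0.001,-0.01,0],
  [-0.003,-0.001,-0.02,0],
  [-0.003,-0.001,-0.03,0],
  [-0.003,-0.001,-0.04,0],
  [-0.003,-0.001,-0.05,0],
  [-0.003,-0.001,-0.06,0],
  [-0.003,-0.001,-0.06,0],
  [-0.003,-0.001,-0.06,0],
])

```text
time: 12.2
tool_pos: [0.6633, -0.0065, 0.2028]
ee_rot: [-3.14, 0.0, 1.311]
wrist_force: [-0.4, -0.6, -0.4]
width: 0.031
finger_force: 30.0
```

>>> arm_command([
  [0,0,-0.01,0],
  [0,0,-0.02,0],
  [0,0,-0.03,0],
  [0,0,-0.03,0],
])

```text
time: 12.53
tool_pos: [0.6629, -0.0065, 0.1868]
ee_rot: [-3.139, 0.0, 1.311]
wrist_force: [-0.4, -0.1, -0.6]
width: 0.0308
finger_force: 30.0
```

>>> arm_command([
  [0,0,-0.006,0],
  [0,0,-0.012,0],
  [0,0,-0.018,0],
  [0,0,-0.024,0],
  [0,0,-0.024,0],
])

```text
time: 12.95
tool_pos: [0.6632, -0.0065, 0.1756]
ee_rot: [-3.14, 0.0, 1.311]
wrist_force: [-0.3, -0.7, -0.9]
width: 0.0312
finger_force: 30.0
```

>>> arm_command([
  [0,0,0,0],
  [0,0,0,0],
  [0,0,0,0],
  [0,0,0,0],
], claw=0.5)

```text
time: 13.28
tool_pos: [0.6638, -0.0066, 0.177]
ee_rot: [3.141, -0.0, 1.311]
wrist_force: [-0.5, 0.2, -0.6]
width: 0.0471
finger_force: 0.0
```

>>> arm_command([
  [0,0,0.04,0],
  [0,0,0.1,0],
  [0,0,0.17,0],
  [0,0,0.24,0],
  [-0.02,-0.07,0.24,0],
  [-0.04,-0.14,0.24,0],
  [-0.06,-0.2,0.24,0],
  [-0.06,-0.2,0.24,0],
])

```text
time: 13.95
tool_pos: [0.6323, -0.1121, 0.2974]
ee_rot: [3.14, 0.003, 1.304]
wrist_force: [0.9, 0.8, -0.9]
width: 0.0469
finger_force: 0.0
```

>>> arm_command([
  [0,0,0,0],
  [0,0,0,0],
  [0,0,0,0],
  [0,0,0,0],
])

```text
time: 14.28
tool_pos: [0.634, -0.1053, 0.2965]
ee_rot: [-3.142, -0.0, 1.313]
wrist_force: [0.4, 0.2, 0.3]
width: 0.0472
finger_force: 0.0
```

```bash
python3 - <<'E'
from h import *
from scipy.spatial import ConvexHull
o=robot.get_obs(); print(o['tool_pos'],o['wrist_force'],o['width'])
th=np.linspace(0,6.28,90); C=np.array([.664,-.0085])
for n in ['scene','top','wrist']:
    c,E=T(n); I=robot.snapshot(n)[:,:,::-1].copy(); cv2.imwrite(f'pics/{n}6.png',I)
    m=cv2.inRange(cv2.cvtColor(I,cv2.COLOR_BGR2HSV),(4,90,30),(18,255,255)); k,l,s,ce=cv2.connectedComponentsWithStats(m)
    for zz in(.1635,.168,.173):
        u=proj(np.vstack([np.c_[C[0]+.016*np.cos(th),C[1]+.016*np.sin(th),0*th+z] for z in(zz,zz+.034)]),c,E); print(n,zz,u.min(0).round(1),u.max(0).round(1))
    print([(s[i,:2].tolist(),(s[i,:2]+s[i,2:4]).tolist()) for i in range(1,k) if s[i,4]>25 and np.linalg.norm(ce[i]-u.mean(0))<25])
a=cv2.resize(cv2.imread('pics/scene6.png')[150:250,235:335],(400,400),interpolation=cv2.INTER_CUBIC)
c,E=T('wrist'); x,y=proj([[.664,-.0085,.19]],c,E)[0].astype(int); y0=max(0,y-50)
w=cv2.resize(cv2.imread('pics/wrist6.png')[y0:y0+100,x-50:x+50],(400,400),interpolation=cv2.INTER_CUBIC)
cv2.imwrite('pics/z.png',np.hstack([a,w]))
E
```

```text
[ 0.63395224 -0.10529489  0.29646165] [0.37412548 0.20534462 0.33171027] 0.047246002524135015
scene 0.1635 [292.3 171.8] [303.1 186.9]
scene 0.168 [292.3 170.5] [303.1 185.6]
scene 0.173 [292.3 169. ] [303.1 184.1]
[([291, 171], [302, 187])]
top 0.1635 [256.2 163.2] [268.2 177.5]
top 0.168 [256.1 162.7] [268.1 177.1]
top 0.173 [255.9 162.1] [268.1 176.6]
[]
wrist 0.1635 [272.1  78.5] [307.6 117.8]
wrist 0.168 [271.9  77.7] [308.  117.6]
wrist 0.173 [271.7  76.7] [308.5 117.5]
[([271, 80], [305, 117])]
```

View pics/z.png

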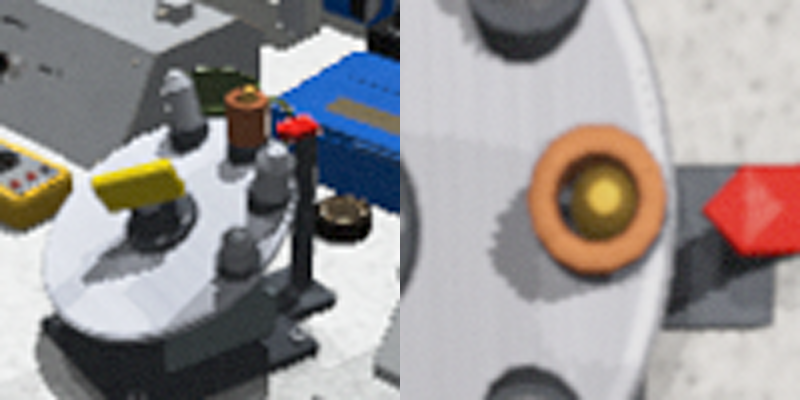

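The bushing sits on the brass pin with its tip showing at (602,195) in the crop, and its outline matches the seated height (scene rows 171–187). The turret is still at the pointer and the gripper is clear, so I'm handing in.

```bash
python3 -c "
from bench import robot
print(robot.close_job())"
```

```text
the job is handed in; nothing more can be done
None
```

The turret is in its stop with the brass pin upright at the red pointer, and the copper bushing is released on the pin, with its outline matching full depth at the shoulder. I handed the job in at about 14.5 s; no verdict came back.

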